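Pack the sample carrier with the closed containers

ROBOT

A 6-joint arm with a two-finger parallel gripper is mounted at the origin on the work surface. World frame = base frame: x ahead of the robot, y to its left, z up, the work surface at z = 0. Lengths are in m, angles in rad, forces in N, time in s.
With the tool pointing down it reaches from about 0.275 to 0.775 m from the base axis. Payload 14.6 kg.
Tool frame: the origin (TCP) lies on the centre line of the jaws, within the pads' length; the fingertips stand 17 mm ahead of it and the grasp point (between the pads) lies 2 mm behind it; z points along the fingers, y is the line along which they close (so a half turn about z gives the same grasp; the last joint's range is limited). The gripper opens to 85 mm and grips with 20 to 120 N. Pads are 22 mm wide; open, the fingers measure 114 mm over their backs; the gripper's body (76 mm by 85 mm) begins 54 mm behind the grasp point. The pads swing forward as they close: fully open they stand 13 mm farther back than shut.
Start: joints at [1.119, 0.263, -0.048, 1.259, 0, 1.415], TCP at [0.154, 0.502, 0.248] pointing down, gripper open.
Joint ranges: [-2.65, 2.65], [-0.89, 1.7], [-1.18, 1.37], [-2.13, 2.11], [-1.35, 1.29], [-3.14, 3.14]. Speed limits (rad/s): [1.89, 1.89, 2.57, 2.79, 3.14, 3.14].

INTERFACE

Orientations are given as a 3x3 rotation matrix whose columns are the frame's x, y, z axes.
In Python, from station import bot gives the robot as it stands.
- The arm moves only by the tool drive_tool, never from a script. Its argument "rows" is a list of rows, each an object with "slide": the shift along the tool's x, y, z in cm, a list of three; "angular": the turn, a rotation vector about the tool's x, y, z in rad, a list of three; "hand": the finger opening in cm, from 0 to 8.54. A call has 1 to 10 rows; each row is the pose to reach, as a shift and turn from the pose commanded when the call began, along the tool's axes at that moment; what a row does not reach only later rows make up. A row lasts 1/8 s, in which the tool goes at most 62.5 mm and 10.7 degrees, less where a joint would pass 70% of its speed; a pose out of reach is approached as far as the arm can. A call with a gripper value outside its range is refused whole. The fingers move at their own pace and stop on an object; "force" is the grip in N (left out, the last holds). Time passes only in rows, so rows that repeat a pose let the fingers close. It gives the time, the measured TCP pose, the force, the opening and the grip force at its end, in the units of the state.
- bot.sense(): the state, without advancing time (a new reading comes with each control period).
- bot.get_image(name): name is "side" or "top"; returns a dict with "frame" (480x640x3 uint8, red, green, blue), "mtx" (3x3 intrinsics, pixels), "R" (3x3) and "t" (3): a world point X has camera coordinates R X + t. Camera axes: x right, y down, z forward; pixel columns grow to the right and rows downward; lengths in m; the calibration is good to about 2 mm. A picture is of the moment at which its call begins. There is no depth.
- bot.job_done(): hands the job in; it is judged then, once.
Trained networks look in a picture, given as the dict that the camera call returned (one of the last four; its "shot" number tells which), for a name from the list of things; names that differ only in an ending like _2 or _b are one class to them, and where a whole thing is asked for, a point or a joint stands for the part that bears it (a point fixed in the world has none). Each returns a list of dicts, best first, with "confidence" (0 to 1); they miss things now and then, are a little off and sometimes report something else, mostly with a low value. They report only what shows in the picture. A call takes as long as a camera call. They do not tell look-alikes from the thing itself.
- bot.recognise(picture, name): "bbox" ([left, top, width, height] in pixels, round what is visible of it).
- bot.spot_point(picture, name): "pixel" ([column, row] in pixels: a listed point, or the origin of a listed thing).
The state is a dict: "time": time; "joint_positions": joint angles; "joint_velocities": joint speeds; "effort": joint torques, N m; "eef_pos": TCP position; "ee_rot": TCP orientation; "force": force on the tool from outside, world axes, zero at the start; "wrist_torque": the same for the moment, N m; "width": finger opening in m; "grasp_force": force on a finger pad.
Only numpy, scipy, OpenCV 4.12 (cv2) and the standard library are available. Lean on these libraries where they do the work, as an engineer would, in place of code of your own. Each camera call takes 0.05 s, during which the arm holds its last target. There are 200 camera calls.

TASK

Pack the sample carrier for the field trip: take the four closed containers from the bench and stand each one upright in the holder made for its size and shape (large jar, medium jar and vial in the round holders that match them, square bottle in the square one). Set each down to the floor of its holder, do not drop it in. The jar and the bottle without a lid are not ready: leave them standing where they are.

Things in the scene. Friction and masses are not known exactly. Their poses are not given: they have to be found in the camera images.
- jar_large: Large straight-sided glass jar, closed with a black ribbed screw lid. Body 62 mm diameter, lid 64 mm diameter and 18 mm tall (the topmost 18 mm), 80 mm tall in all, about 0.24 kg. Origin: centre of its underside; z up. Stands upright on the bench at the start.
- jar_medium: Medium straight-sided glass jar, closed with a black ribbed screw lid. Body 44 mm diameter, lid 46 mm diameter and 18 mm tall, 68 mm tall in all, about 0.12 kg. Origin: centre of its underside; z up. Stands upright on the bench at the start.
- vial: Small straight-sided glass vial, closed with a black ribbed screw cap. Body 26 mm diameter, cap 28 mm diameter and 18 mm tall, 70 mm tall in all, about 0.05 kg. Origin: centre of its underside; z up. Stands upright on the bench at the start.
- bottle: Square white plastic bottle, closed with a round black ribbed screw cap. Body 46 x 46 mm up to 64 mm height, shoulder and neck, cap 34 mm diameter from 76 to 100 mm (the top), about 0.11 kg. The cap does not turn on it. Origin: centre of its underside; z up. Stands upright on the bench at the start. x and y are parallel to its flat sides.
- open_jar: Large glass jar like the closed one (62 mm diameter, 80 mm tall) but WITHOUT a lid: one looks into the empty jar. It does not belong in the carrier. Origin: centre of its underside; z up.
- open_bottle: Square white plastic bottle like the closed one (46 x 46 mm) but WITHOUT a cap: open white neck 29 mm diameter, 94 mm tall. It does not belong in the carrier. Origin: centre of its underside; z up.
- holder_large: Holder for the large jar: 104 mm square grey plate with a round blue collar, recess 80 mm inside diameter, wall 4 mm. In the carrier, a fixed grey tray 220 mm square, walls to 34 mm above the bench; holders 105 mm apart. Origin: centre of the plate's underside, 4 mm above the bench; x, y parallel to the plate's sides. Recess at the centre: floor 5 mm, rim 25 mm above the origin.
- holder_medium: Holder for the medium jar: 104 mm square grey plate with a round blue collar, recess 61 mm inside diameter, wall 4 mm. In the carrier, a fixed grey tray 220 mm square, walls to 34 mm above the bench; holders 105 mm apart. Origin: centre of the plate's underside, 4 mm above the bench; x, y parallel to the plate's sides. Recess at the centre: floor 5 mm, rim 25 mm above the origin.
- holder_small: Holder for the vial: 104 mm square grey plate with a round blue collar, recess 43 mm inside diameter, wall 4 mm. In the carrier, a fixed grey tray 220 mm square, walls to 34 mm above the bench; holders 105 mm apart. Origin: centre of the plate's underside, 4 mm above the bench; x, y parallel to the plate's sides. Recess at the centre: floor 5 mm, rim 25 mm above the origin.
- holder_square: Holder for the bottle: 104 mm square grey plate with a square blue collar, recess 64 x 64 mm parallel to the plate, wall 4 mm. In the carrier, a fixed grey tray 220 mm square, walls to 34 mm above the bench; holders 105 mm apart. Origin: centre of the plate's underside, 4 mm above the bench; x, y parallel to the plate's sides. Recess at the centre: floor 5 mm, rim 25 mm above the origin.
There are look-alikes about, which are no part of the job. Leave any blue or yellow look-alike of the jar_large alone.

How it is judged:
By the outcome, as a careful person would: the job done as asked, in the order asked, and still so for the second after the job is handed in, with the robot touching nothing.
It also fails if it takes over 104 s, if anything falls off the work surface, if the arm or the gripper's body presses on something with over 40 N, if the wrist force passes 120 N, or if a joint passes its speed limit or range.

## Working session

There is one attempt and no reset: what is moved stays moved. The work goes in short steps, Python scripts to look and compute and a tool call to move; the robot and the scene stay as the last step left them, time stands still between calls to the robot, and variables do not carry over. Pictures are saved under pics/ and viewed, at most 14 in all, crops included, and the job is handed in when it is done.

Besides the shell and the picture viewer there is one more tool, called after "Request:" as name([rows], argument=value, ...), one row to a line, values as JSON. drive_tool: Moves the arm, as the interface text tells. Its arguments: {"type":"object","properties":{"rows":{"type":"array"},"force":{"type":"number"}},"required":["rows"]}

```bash
mkdir -p pics
cat > h.py <<'E'
from station import bot
import numpy as np, cv2
def ray(p,px,z):
    "world point on plane z seen at pixel px"
    K,R,t=map(np.array,(p["mtx"],p["R"],p["t"]))
    d=R.T@np.linalg.solve(K,[px[0],px[1],1]); c=-R.T@t
    return c+d*(z-c[2])/d[2]
def proj(p,X):
    K,R,t=map(np.array,(p["mtx"],p["R"],p["t"]))
    q=K@(R@np.array(X)+t); return q[:2]/q[2]
def save(im,n): cv2.imwrite("pics/"+n,cv2.cvtColor(im,cv2.COLOR_RGB2BGR))
E
python3 - <<'E'
from h import *
for v in ("top","side"):
    p=bot.get_image(v); save(p["frame"],v+"0.png")
    print(v,"cam",-np.array(p["R"]).T@p["t"])
    for n in "jar_large jar_medium vial bottle open_jar open_bottle holder_large holder_medium holder_small holder_square".split():
        z=.004 if "holder" in n else 0
        for r in bot.spot_point(p,n)[:5]:
            if r["confidence"]>.2: print(n,round(r["confidence"],2),np.round(r["pixel"]),np.round(ray(p,r["pixel"],z),3)[:2])
s=bot.sense();print(s)
E
```

```text
top cam [0.45807214 0.00456618 1.2176191 ]
jar_large 0.83 [282. 198.] [0.686 0.073]
jar_large 0.68 [462. 158.] [ 0.774 -0.312]
jar_large 0.61 [336. 195.] [ 0.694 -0.039]
jar_medium 0.83 [474. 321.] [ 0.427 -0.328]
vial 0.76 [406. 200.] [ 0.682 -0.19 ]
open_jar 0.7 [343. 256.] [ 0.564 -0.055]
open_jar 0.32 [224. 330.] [0.408 0.191]
open_bottle 0.73 [413. 261.] [ 0.552 -0.202]
holder_large 0.84 [189. 266.] [0.542 0.266]
holder_small 0.85 [174. 318.] [0.434 0.294]
holder_square 0.69 [236. 280.] [0.513 0.169]
side cam [ 0.32590662 -0.78620226  0.70097008]
jar_large 0.91 [388. 259.] [ 0.696 -0.04 ]
jar_large 0.82 [364. 227.] [0.687 0.061]
jar_large 0.78 [500. 366.] [ 0.767 -0.313]
jar_medium 0.7 [283. 424.] [ 0.431 -0.323]
vial 0.95 [414. 319.] [ 0.681 -0.19 ]
bottle 0.79 [375. 406.] [ 0.561 -0.33 ]
open_jar 0.63 [323. 278.] [ 0.568 -0.058]
open_bottle 0.78 [338. 335.] [ 0.553 -0.191]
open_bottle 0.24 [216. 178.] [0.44  0.303]
holder_large 0.82 [264. 178.] [0.538 0.269]
holder_large 0.21 [283. 427.] [ 0.43 -0.33]
holder_medium 0.72 [212. 207.] [0.416 0.194]
holder_small 0.63 [216. 181.] [
[... 168 characters left out ...]
     -1.86692067e-05,  1.41547014e+00]), 'joint_velocities': array([-0.00142564,  0.00101445, -0.00011046, -0.00031136, -0.00071245,
        0.00055941]), 'effort': array([ 2.18932932e-03, -6.37431049e+01,  3.84772325e+01,  1.27985397e-03,
       -9.94576521e-05,  2.43035902e-05]), 'eef_pos': array([0.15354865, 0.50203104, 0.24829908]), 'ee_rot': array([[-9.56283881e-01,  2.92439975e-01,  2.61393293e-05],
       [ 2.92439976e-01,  9.56283881e-01,  1.10880421e-05],
       [-2.17540325e-05,  1.82475007e-05, -1.00000000e+00]]), 'force': array([ 0.3515969 ,  0.94923531, -0.09689352]), 'wrist_torque': array([-0.04182388, -0.00168876, -0.05737103]), 'grasp_force': 0.0, 'width': 0.0854719000655505}
```

View pics/top0.png

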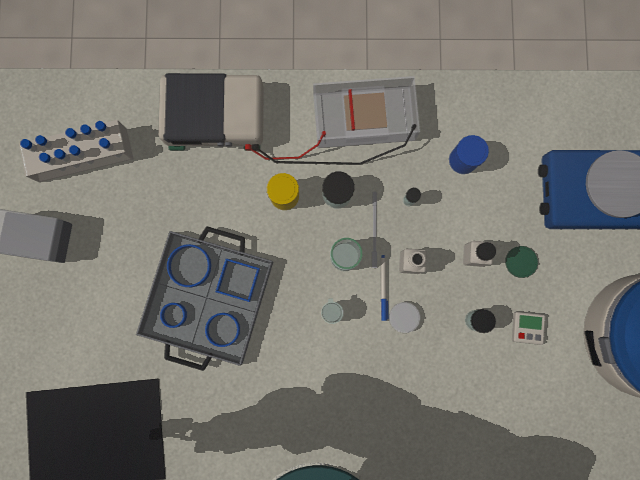

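View pics/side0.png

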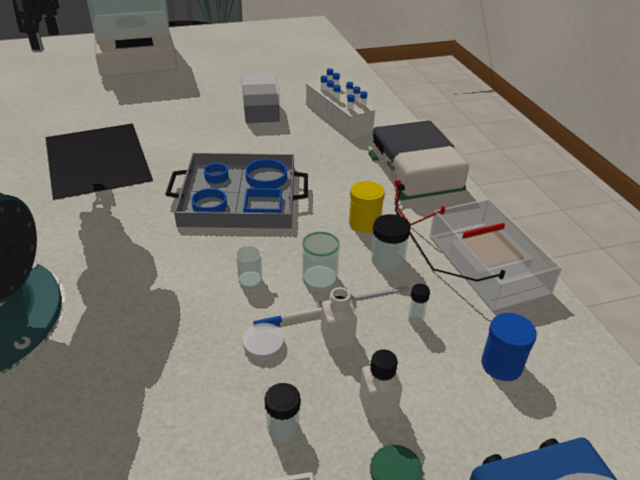

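```bash
cat >> h.py <<'E'
def circ(x,y,r,zs,n=48):
    a=np.linspace(0,2*np.pi,n,False); return [(x+r*np.cos(i),y+r*np.sin(i),z) for z in zs for i in a]
def sq(x,y,s,th,zs):
    c,q=np.cos(th),np.sin(th); return [(x+c*u-q*v,y+q*u+c*v,z) for z in zs for u in(-s,s) for v in(-s,s)]
def hullc(p,P):
    h=cv2.convexHull(np.array([proj(p,X) for X in P],np.float32)); m=cv2.moments(h)
    return np.array([m["m10"],m["m01"]])/m["m00"],m["m00"]
def blobs(mask,amin=60):
    cs,_=cv2.findContours(mask.astype(np.uint8),cv2.RETR_EXTERNAL,cv2.CHAIN_APPROX_NONE)
    out=[]
    for c in cs:
        c=cv2.convexHull(c); m=cv2.moments(c)
        if m["m00"]>amin: out.append((np.array([m["m10"],m["m01"]])/m["m00"],m["m00"]))
    return out
def locate(p,b,model,zm):
    X=ray(p,b,zm)[:2]
    for _ in range(5): X=X+(ray(p,b,zm)-ray(p,hullc(p,model(*X))[0],zm))[:2]
    return X
def near(bl,px,d=14):
    l=[b for b in bl if np.hypot(*(b[0]-px))<d]; return max(l,key=lambda b:b[1]) if l else None
CAPS={"jar_large":(.032,.062,.080,(.69,-.04)),"jar_medium":(.023,.050,.068,(.427,-.328)),"vial":(.014,.052,.070,(.682,-.19)),"bottle":(.017,.076,.100,(.561,-.33))}
COL={"holder_large":(.044,(.541,.268)),"holder_medium":(.0345,(.413,.192)),"holder_small":(.0255,(.437,.29)),"holder_square":(.036,(.515,.169))}
def caps(p,names=CAPS,guess={}):
    f=p["frame"].astype(int); bl=blobs(f.max(2)<62,40); out={}
    for n in names:
        r,a,b,g=CAPS[n]; g=guess.get(n,g); M=lambda x,y:circ(x,y,r,(a,b)); c,A=hullc(p,M(*g)); k=near(bl,c)
        if k: out[n]=(locate(p,k[0],M,b),k[1]/A)
    return out
def cols(p,th=0):
    hsv=cv2.cvtColor(p["frame"],cv2.COLOR_RGB2HSV); bl=blobs((hsv[...,0]>100)&(hsv[...,0]<125)&(hsv[...,1]>120),100); out={}
    for n,(r,g) in COL.items():
        M=(lambda x,y:sq(x,y,r,th,(.009,.029))) if "sq" in n else (lambda x,y:circ(x,y,r,(.009,.029)))
        c,A=hullc(p,M(*g)); k=near(bl,c)
        if k: out[n]=(locate(p,k[0],M,.029),k[1]/A)
    return out
E
python3 - <<'E'
from h import *
for v in("top","side"):
    p=bot.get_image(v); print(v)
    C=cols(p)
    for n,(x,q) in {**caps(p),**C}.items(): print(n,np.round(x,4),round(q,2))
    if len(C)==4:
        X={n:c[0] for n,c in C.items()}
        for a,b in (("large","square"),("small","medium"),("large","small"),("square","medium")):
            d=X["holder_"+b]-X["holder_"+a]; print(a,b,np.hypot(*d).round(4),np.degrees(np.arctan2(d[1],d[0])).round(1))
    f=p["frame"]
    if v=="top": T=cv2.resize(f[165:345,310:550],(720,540),interpolation=cv2.INTER_CUBIC); save(T,"top1.png")
    else: S=cv2.resize(f[205:445,240:560],(800,600),interpolation=cv2.INTER_CUBIC); save(S,"side1.png")
E
```

```text
top
jar_large [ 0.6944 -0.0424] 0.93
jar_medium [ 0.4304 -0.3285] 0.91
vial [ 0.6818 -0.1941] 0.83
bottle [ 0.5659 -0.3299] 0.86
holder_large [0.5412 0.2639] 0.94
holder_medium [0.4109 0.1924] 0.93
holder_small [0.4403 0.2931] 0.9
holder_square [0.5117 0.1633] 0.96
large square 0.1048 -106.3
small medium 0.1049 -106.3
large small 0.1051 163.8
square medium 0.1049 163.9
side
jar_medium [ 0.4297 -0.3284] 0.88
vial [ 0.6821 -0.1935] 0.81
bottle [ 0.5653 -0.3299] 0.84
holder_large [0.528  0.2212] 1.88
holder_medium [0.4125 0.1981] 0.8
holder_small [0.44   0.2938] 0.9
```

View pics/top1.png

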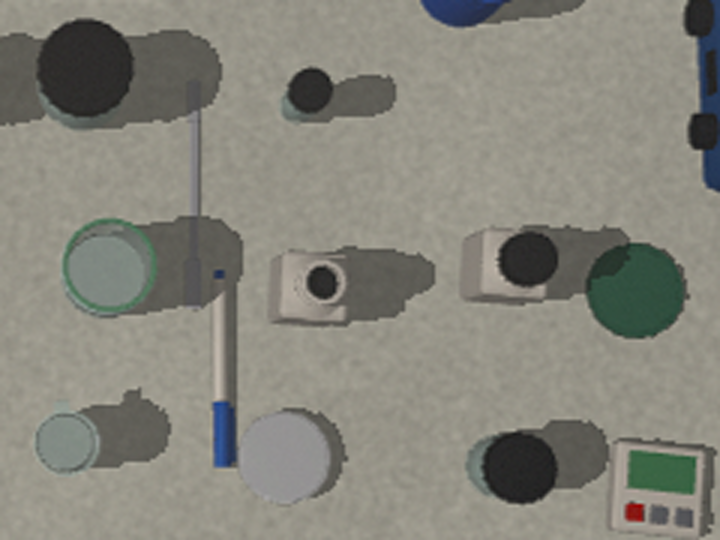

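View pics/side1.png

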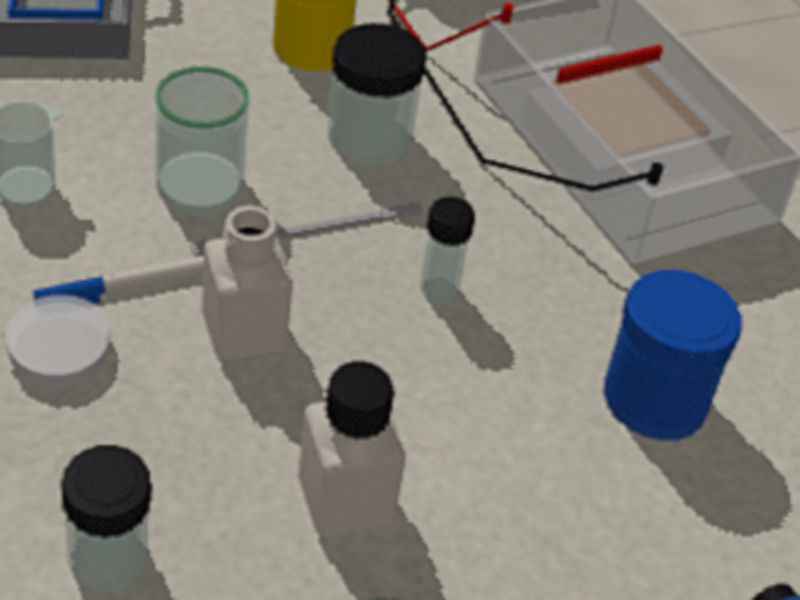

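Large jar candidates, top picture: yellow (283,190), blue (468,155) and black-lidded glass (338,187). Only the last is glass with a black ribbed lid, so it is the jar to take. The closed bottle is at (481,252); the one at (413,261) has an open neck with a hole and stays. The open jar is at (346,254). The medium jar is at (482,320) and the vial at (413,196). Both crops confirm this.

```bash
cat >> h.py <<'E'
def go(x,y,z):
    "slide (cm) from the current measured pose"
    s=bot.sense(); d=np.array([x,y,z])-s["eef_pos"]; return np.round(np.array(s["ee_rot"]).T@d*100,2)
E
python3 - <<'E'
from h import *
print(go(.6945,-.042,.21))
for v in("top","side"):
    p=bot.get_image(v); f=p["frame"].astype(np.uint8)
    c,_=hullc(p,sq(.5655,-.33,.023,0,(0,.064)))
    hsv=cv2.cvtColor(f,cv2.COLOR_RGB2HSV)
    x0,y0=(c-40).astype(int)
    m=np.full(f.shape[:2],cv2.GC_BGD,np.uint8)
    def ren(th,g=0,k=1):
        M=np.zeros(f.shape[:2],np.uint8)
        for P in (sq(.5655,-.33,.023*k,th,(0,.064)),circ(.5655,-.33,.017*k,(.064,.1))):
            cv2.fillConvexPoly(M,cv2.convexHull(np.array([proj(p,X) for X in P],np.float32)).round().astype(np.int32),1)
        return M
    m[ren(0.,0,1.6)>0]=cv2.GC_PR_BGD; m[ren(0.)>0]=cv2.GC_PR_FGD; m[ren(0.,0,.7)>0]=cv2.GC_FGD
    cv2.grabCut(cv2.cvtColor(f,cv2.COLOR_RGB2BGR),m,None,np.zeros((1,65)),np.zeros((1,65)),6,cv2.GC_INIT_WITH_MASK)
    F=(m&1).astype(np.uint8)
    e=[(((ren(np.radians(a))>0)!=(F>0)).sum(),a) for a in range(-45,45,3)]; print(v,F.sum(),sorted(e)[:8])
E
```

```text
[-67.64 -36.21   3.83]
top 723 [(np.int64(108), -3), (np.int64(114), -9), (np.int64(114), 0), (np.int64(117), 6), (np.int64(124), -6), (np.int64(127), -12), (np.int64(129), 3), (np.int64(136), 9)]
side 2310 [(np.int64(306), -12), (np.int64(313), -9), (np.int64(314), -15), (np.int64(320), -18), (np.int64(356), -6), (np.int64(368), -21), (np.int64(403), -3), (np.int64(416), 0)]
```

Request:
drive_tool([
  {"slide": [-67.6,-36.3,4.0],"angular": [0,0,1.274],"hand": 8.54},
  {"slide": [-67.6,-36.3,4.0],"angular": [0,0,1.274],"hand": 8.54},
  {"slide": [-67.6,-36.3,4.0],"angular": [0,0,1.274],"hand": 8.54},
  {"slide": [-67.6,-36.3,4.0],"angular": [0,0,1.274],"hand": 8.54},
  {"slide": [-67.6,-36.3,4.0],"angular": [0,0,1.274],"hand": 8.54},
  {"slide": [-67.6,-36.3,4.0],"angular": [0,0,1.274],"hand": 8.54},
  {"slide": [-67.6,-36.3,4.0],"angular": [0,0,1.274],"hand": 8.54},
  {"slide": [-67.6,-36.3,4.0],"angular": [0,0,1.274],"hand": 8.54},
  {"slide": [-67.6,-36.3,4.0],"angular": [0,0,1.274],"hand": 8.54},
  {"slide": [-67.6,-36.3,4.0],"angular": [0,0,1.274],"hand": 8.54},
])

```text
time: 2.55
eef_pos: [0.5943, 0.057, 0.2157]
ee_rot: [[0.0, 1.0, 0.0], [1.0, -0.0, 0.0], [0.0, 0.0, -1.0]]
force: [1.0, 1.5, 0.9]
width: 0.0857
grasp_force: 0.0
```

Request:
drive_tool([
  {"slide": [-9.5,9.5,0.5],"angular": [0,0,0],"hand": 8.54},
  {"slide": [-9.5,9.5,0.5],"angular": [0,0,0],"hand": 8.54},
  {"slide": [-9.5,9.5,0.5],"angular": [0,0,0],"hand": 8.54},
  {"slide": [-9.5,9.5,0.5],"angular": [0,0,0],"hand": 8.54},
])

```text
time: 3.05
eef_pos: [0.688, -0.0362, 0.2102]
ee_rot: [[0.001, 1.0, -0.001], [1.0, -0.001, 0.0], [0.0, -0.001, -1.0]]
force: [0.8, 0.0, 0.3]
width: 0.0855
grasp_force: 0.0
```

Run:
```python
from h import *
print(go(.6945,-.042,.068), bot.sense()["eef_pos"])
p=bot.get_image("side"); f=p["frame"]
# bottle bottom/shoulder edges: enlarge
u,v=proj(p,(.5655,-.33,.05)).astype(int); print(u-30,v-37)
save(cv2.resize(f[v-37:v+38,u-30:u+40],(700,750),interpolation=cv2.INTER_CUBIC)[150:],"b.png")
```

```text
[-0.58  0.66 14.22] [ 0.68797778 -0.03624812  0.21024947]
351 346
```

View pics/b.png

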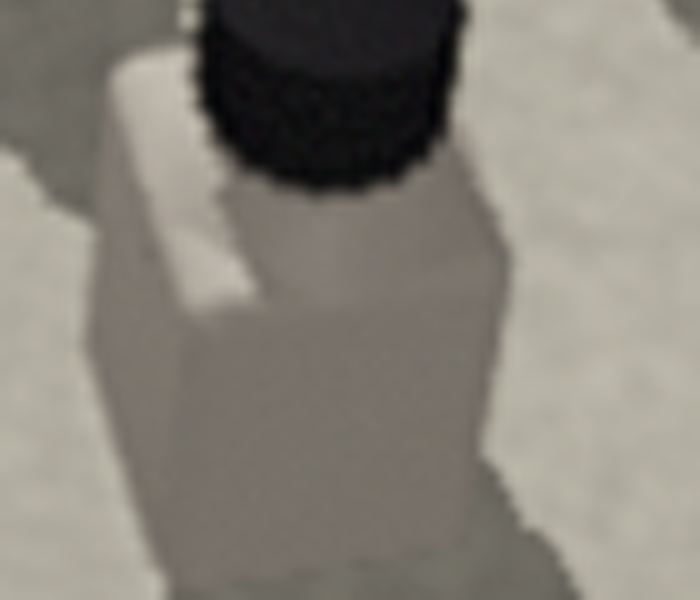

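Run:
```python
from h import *
p=bot.get_image("side"); print(go(.6945,-.042,.068))
a,b=ray(p,(370.7,391.8),.064),ray(p,(401,387.8),.064); d=b-a; print(a,b,np.hypot(*d[:2]),np.degrees(np.arctan2(d[1],d[0])))
n=np.array([-d[1],d[0]])/np.hypot(*d[:2]); print((a+b)[:2]/2+.023*n)
a,b=ray(p,(367.8,419.5),0),ray(p,(360,396),0); d=b-a; print(np.hypot(*d[:2]),np.degrees(np.arctan2(d[1],d[0])))
```

```text
[-0.69  0.71 14.31]
[ 0.54232299 -0.34926565  0.064     ] [ 0.58270319 -0.35401325  0.064     ] 0.040658340624122255 -6.70561757830168
[ 0.56519876 -0.32879679]
0.03943027851411197 85.8970345077067
```

Request:
drive_tool([
  {"slide": [-0.4,0.5,0],"angular": [0,0,0],"hand": 8.54},
  {"slide": [-0.4,0.5,5],"angular": [0,0,0],"hand": 8.54},
  {"slide": [-0.4,0.5,10],"angular": [0,0,0],"hand": 8.54},
  {"slide": [-0.4,0.5,12],"angular": [0,0,0],"hand": 8.54},
])

```text
time: 3.65
eef_pos: [0.6916, -0.0393, 0.0883]
ee_rot: [[-0.001, 1.0, -0.003], [1.0, 0.001, 0.001], [0.001, -0.003, -1.0]]
force: [0.4, -0.1, -0.1]
width: 0.0857
grasp_force: 0.0
```

Request:
drive_tool([
  {"slide": [-0.25,0.25,2.0],"angular": [0,0,0],"hand": 8.54},
  {"slide": [-0.25,0.25,2.0],"angular": [0,0,0],"hand": 8.54},
  {"slide": [-0.25,0.25,2.0],"angular": [0,0,0],"hand": 6.0},
  {"slide": [-0.25,0.25,2.0],"angular": [0,0,0],"hand": 5.5},
  {"slide": [-0.25,0.25,2.0],"angular": [0,0,0],"hand": 5.5},
  {"slide": [-0.25,0.25,2.0],"angular": [0,0,0],"hand": 5.5},
  {"slide": [-0.25,0.25,2.0],"angular": [0,0,0],"hand": 5.5},
], force=40)

```text
time: 4.53
eef_pos: [0.696, -0.0424, 0.0723]
ee_rot: [[-0.0, 1.0, 0.002], [1.0, 0.0, -0.0], [-0.0, 0.002, -1.0]]
force: [-2.0, 0.8, 6.4]
width: 0.063
grasp_force: 43.9
```

Request:
drive_tool([
  {"slide": [0,0,-1],"angular": [0,0,0],"hand": 5.5},
  {"slide": [0,0,-5],"angular": [0,0,0],"hand": 5.5},
  {"slide": [0,0,-10],"angular": [0,0,0],"hand": 5.5},
  {"slide": [5,-2.5,-13],"angular": [0,0,0],"hand": 5.5},
  {"slide": [10,-5,-13],"angular": [0,0,0],"hand": 5.5},
  {"slide": [15,-8,-13],"angular": [0,0,0],"hand": 5.5},
  {"slide": [20,-10.5,-13],"angular": [0,0,0],"hand": 5.5},
  {"slide": [25,-13,-13],"angular": [0,0,0],"hand": 5.5},
  {"slide": [30.6,-15.5,-13],"angular": [0,0,0],"hand": 5.5},
  {"slide": [30.6,-15.5,-13],"angular": [0,0,0],"hand": 5.5},
])

```text
time: 5.78
eef_pos: [0.5387, 0.2667, 0.2018]
ee_rot: [[-0.005, 1.0, 0.001], [1.0, 0.005, 0.001], [0.001, 0.001, -1.0]]
force: [-0.3, -0.9, -3.2]
width: 0.0626
grasp_force: 45.0
```

Run:
```python
from h import *
s=bot.sense(); print(s["eef_pos"],s["width"],go(.5412,.2645,.0815))
p=bot.get_image("side"); save(p["frame"][60:360,120:520],"c.png")
```

```text
[0.53866435 0.26666781 0.20183309] 0.06256016726318749 [-0.23  0.25 12.03]
```

View pics/c.png

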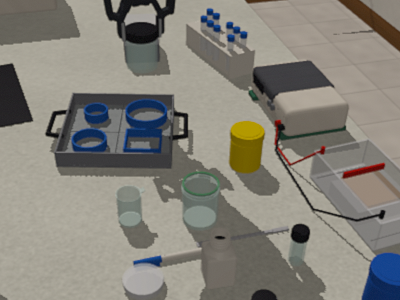

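The side crop shows the jar hanging upright in the gripper at crop (141,45), above the large collar at (146,113).

Request:
drive_tool([
  {"slide": [0,0,4],"angular": [0,0,0],"hand": 5.5},
  {"slide": [0,0,8],"angular": [0,0,0],"hand": 5.5},
  {"slide": [0,0,10],"angular": [0,0,0],"hand": 5.5},
  {"slide": [0,0,10.5],"angular": [0,0,0],"hand": 5.5},
  {"slide": [0,0,11],"angular": [0,0,0],"hand": 5.5},
  {"slide": [0,0,11],"angular": [0,0,0],"hand": 5.5},
])

```text
time: 6.58
eef_pos: [0.541, 0.2632, 0.0913]
ee_rot: [[0.0, 1.0, 0.001], [1.0, -0.0, 0.0], [0.0, 0.001, -1.0]]
force: [0.6, 0.8, -1.7]
width: 0.0628
grasp_force: 45.1
```

Request:
drive_tool([
  {"slide": [0,0,0.4],"angular": [0,0,0],"hand": 5.5},
  {"slide": [0,0,0.7],"angular": [0,0,0],"hand": 5.5},
  {"slide": [0,0,0.9],"angular": [0,0,0],"hand": 5.5},
  {"slide": [0,0,0.9],"angular": [0,0,0],"hand": 5.5},
])

```text
time: 7.08
eef_pos: [0.5405, 0.2634, 0.0816]
ee_rot: [[-0.0, 1.0, -0.0], [1.0, 0.0, -0.0], [-0.0, -0.0, -1.0]]
force: [0.4, -0.2, -1.7]
width: 0.0628
grasp_force: 45.2
```

Request:
drive_tool([
  {"slide": [0,0,0.15],"angular": [0,0,0],"hand": 5.5},
  {"slide": [0,0,0.2],"angular": [0,0,0],"hand": 5.5},
  {"slide": [0,0,0.2],"angular": [0,0,0],"hand": 5.5},
])

```text
time: 7.45
eef_pos: [0.5405, 0.2635, 0.0812]
ee_rot: [[-0.0, 1.0, 0.001], [1.0, 0.0, 0.0], [0.0, 0.001, -1.0]]
force: [-6.6, -1.7, 19.6]
width: 0.0627
grasp_force: 47.2
```

Request:
drive_tool([
  {"slide": [0,0,-0.15],"angular": [0,0,0],"hand": 5.5},
  {"slide": [0,0,-0.15],"angular": [0,0,0],"hand": 8.0},
  {"slide": [0,0,-0.15],"angular": [0,0,0],"hand": 8.54},
  {"slide": [0,0,-0.15],"angular": [0,0,0],"hand": 8.54},
  {"slide": [0,0,-2],"angular": [0,0,0],"hand": 8.54},
  {"slide": [0,0,-7],"angular": [0,0,0],"hand": 8.54},
  {"slide": [0,0,-12],"angular": [0,0,0],"hand": 8.54},
  {"slide": [-6,-1.1,-13],"angular": [0,0,0],"hand": 8.54},
  {"slide": [-12,-2.2,-13],"angular": [0,0,0],"hand": 8.54},
  {"slide": [-18,-3.4,-13],"angular": [0,0,0],"hand": 8.54},
])

```text
time: 8.7
eef_pos: [0.5061, 0.0818, 0.2099]
ee_rot: [[-0.001, 1.0, 0.001], [1.0, 0.001, -0.0], [-0.0, 0.001, -1.0]]
force: [1.4, 0.0, -0.3]
width: 0.0857
grasp_force: 0.0
```

Run:
```python
from h import *
print(bot.sense()["eef_pos"],go(.43,-.3285,.2))
p=bot.get_image("side"); print(caps(p,["jar_large"],{"jar_large":(.5405,.2635)}))
save(cv2.resize(p["frame"][100:250,150:350],(800,600)),"d.png")
```

```text
[0.50607615 0.08180907 0.20988367] [-41.03  -7.63   0.99]
{}
```

View pics/d.png

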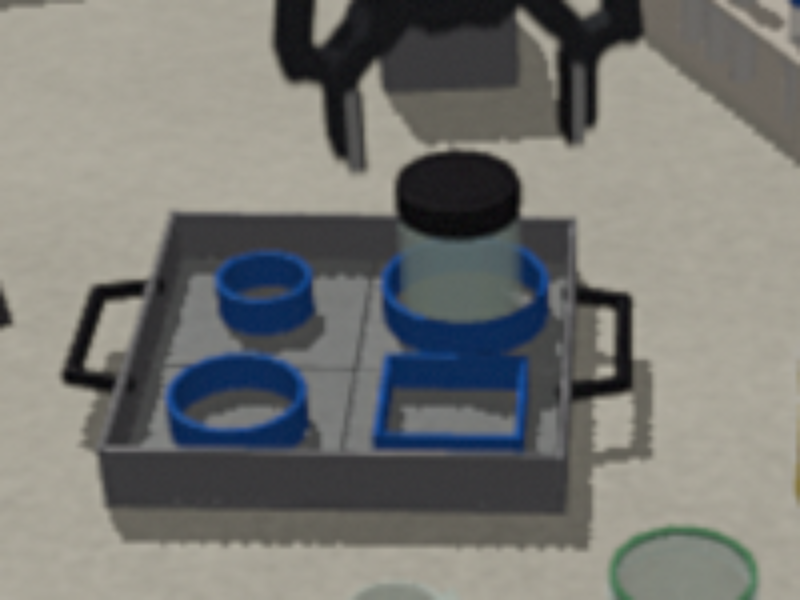

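The large jar stands upright in its collar, lid at crop (457,190). The medium jar is next.

Request:
drive_tool([
  {"slide": [-6,-1.1,0],"angular": [0,0,0],"hand": 8.54},
  {"slide": [-12,-2.2,0],"angular": [0,0,0],"hand": 8.54},
  {"slide": [-18,-3.3,0],"angular": [0,0,0],"hand": 8.54},
  {"slide": [-24,-4.5,0],"angular": [0,0,0],"hand": 8.54},
  {"slide": [-30,-5.6,0],"angular": [0,0,0],"hand": 8.54},
  {"slide": [-36,-6.7,0],"angular": [0,0,0],"hand": 8.54},
  {"slide": [-41,-7.6,2],"angular": [0,0,0],"hand": 7},
  {"slide": [-41,-7.6,6],"angular": [0,0,0],"hand": 7},
  {"slide": [-41,-7.6,9],"angular": [0,0,0],"hand": 7},
  {"slide": [-41,-7.6,9],"angular": [0,0,0],"hand": 7},
])

```text
time: 10.0
eef_pos: [0.4296, -0.3259, 0.1182]
ee_rot: [[0.0, 1.0, -0.003], [1.0, -0.0, 0.003], [0.003, -0.003, -1.0]]
force: [0.6, 0.1, 0.5]
width: 0.0701
grasp_force: 0.0
```

Run:
```python
from h import *
print(bot.sense()["eef_pos"],bot.sense()["width"],go(.43,-.3285,.058))
```

```text
[ 0.42963435 -0.32587184  0.11824797] 0.0701282293330248 [-0.28  0.05  6.02]
```

Request:
drive_tool([
  {"slide": [-0.1,0,3],"angular": [0,0,0],"hand": 7},
  {"slide": [-0.1,0,5],"angular": [0,0,0],"hand": 7},
  {"slide": [-0.1,0,6],"angular": [0,0,0],"hand": 7},
  {"slide": [-0.1,0,6],"angular": [0,0,0],"hand": 7},
  {"slide": [-0.1,0,6],"angular": [0,0,0],"hand": 4},
  {"slide": [-0.1,0,6],"angular": [0,0,0],"hand": 3.8},
  {"slide": [-0.1,0,6],"angular": [0,0,0],"hand": 3.8},
  {"slide": [-0.1,0,6],"angular": [0,0,0],"hand": 3.8},
  {"slide": [-0.1,0,6],"angular": [0,0,0],"hand": 3.8},
])

```text
time: 11.12
eef_pos: [0.431, -0.3281, 0.0609]
ee_rot: [[-0.0, 1.0, 0.001], [1.0, 0.0, -0.001], [-0.001, 0.001, -1.0]]
force: [-0.8, 0.8, 7.3]
width: 0.0451
grasp_force: 39.8
```

Request:
drive_tool([
  {"slide": [0,0,-1],"angular": [0,0,0],"hand": 3.8},
  {"slide": [0,0,-5],"angular": [0,0,0],"hand": 3.8},
  {"slide": [0,0,-10],"angular": [0,0,0],"hand": 3.8},
  {"slide": [4,-0.2,-14],"angular": [0,0,0],"hand": 3.8},
  {"slide": [10,-0.4,-14],"angular": [0,0,0],"hand": 3.8},
  {"slide": [16,-0.6,-14],"angular": [0,0,0],"hand": 3.8},
  {"slide": [22,-0.8,-14],"angular": [0,0,0],"hand": 3.8},
  {"slide": [28,-1.1,-14],"angular": [0,0,0],"hand": 3.8},
  {"slide": [34,-1.3,-14],"angular": [0,0,0],"hand": 3.8},
  {"slide": [40,-1.5,-14],"angular": [0,0,0],"hand": 3.8},
])

```text
time: 12.38
eef_pos: [0.4152, 0.0742, 0.2007]
ee_rot: [[0.0, 1.0, 0.001], [1.0, -0.0, -0.0], [-0.0, 0.001, -1.0]]
force: [1.0, -0.6, -1.4]
width: 0.0445
grasp_force: 41.6
```

Request:
drive_tool([
  {"slide": [6,-0.2,0],"angular": [0,0,0],"hand": 3.8},
  {"slide": [12,-0.5,0],"angular": [0,0,0],"hand": 3.8},
  {"slide": [12,-0.5,0],"angular": [0,0,0],"hand": 3.8},
  {"slide": [12,-0.5,0],"angular": [0,0,0],"hand": 3.8},
])

```text
time: 12.88
eef_pos: [0.4104, 0.1923, 0.2002]
ee_rot: [[-0.001, 1.0, 0.0], [1.0, 0.001, -0.0], [-0.0, 0.0, -1.0]]
force: [-0.2, -0.9, -1.0]
width: 0.0447
grasp_force: 41.6
```

Run:
```python
from h import *
print(bot.sense()["eef_pos"],bot.sense()["width"],go(.411,.193,.0705))
```

```text
[0.41041841 0.1922862  0.20018574] 0.04470070385727212 [ 0.07  0.05 12.97]
```

Request:
drive_tool([
  {"slide": [0,0,5],"angular": [0,0,0],"hand": 3.8},
  {"slide": [0,0,9],"angular": [0,0,0],"hand": 3.8},
  {"slide": [0,0,11.5],"angular": [0,0,0],"hand": 3.8},
  {"slide": [0,0,12.2],"angular": [0,0,0],"hand": 3.8},
  {"slide": [0,0,12.6],"angular": [0,0,0],"hand": 3.8},
  {"slide": [0,0,12.8],"angular": [0,0,0],"hand": 3.8},
  {"slide": [0,0,12.9],"angular": [0,0,0],"hand": 3.8},
  {"slide": [0,0,12.9],"angular": [0,0,0],"hand": 3.8},
])

```text
time: 13.88
eef_pos: [0.4107, 0.1924, 0.0711]
ee_rot: [[-0.0, 1.0, 0.001], [1.0, 0.0, 0.0], [0.0, 0.001, -1.0]]
force: [-0.8, -0.1, -1.7]
width: 0.0445
grasp_force: 41.6
```

Request:
drive_tool([
  {"slide": [0,0,0.1],"angular": [0,0,0],"hand": 3.8},
  {"slide": [0,0,0.15],"angular": [0,0,0],"hand": 3.8},
  {"slide": [0,0,0.15],"angular": [0,0,0],"hand": 3.8},
])

```text
time: 14.25
eef_pos: [0.4107, 0.1925, 0.0698]
ee_rot: [[-0.0, 1.0, 0.001], [1.0, 0.0, 0.0], [0.0, 0.001, -1.0]]
force: [-4.7, -0.9, 12.7]
width: 0.0446
grasp_force: 43.0
```

Request:
drive_tool([
  {"slide": [0,0,-0.1],"angular": [0,0,0],"hand": 3.8},
  {"slide": [0,0,-0.1],"angular": [0,0,0],"hand": 6.5},
  {"slide": [0,0,-0.1],"angular": [0,0,0],"hand": 6.5},
  {"slide": [0,0,-0.1],"angular": [0,0,0],"hand": 6.5},
  {"slide": [0,0,-2],"angular": [0,0,0],"hand": 6.5},
  {"slide": [0,0,-7],"angular": [0,0,0],"hand": 6.5},
  {"slide": [0,0,-12],"angular": [0,0,0],"hand": 6.5},
  {"slide": [-5,3.5,-14],"angular": [0,0,0],"hand": 6.5},
  {"slide": [-10,7,-14],"angular": [0,0,0],"hand": 6.5},
  {"slide": [-15,10.5,-14],"angular": [0,0,0],"hand": 6.5},
])

```text
time: 15.5
eef_pos: [0.5166, 0.0406, 0.2096]
ee_rot: [[-0.0, 1.0, 0.001], [1.0, 0.0, 0.0], [0.0, 0.001, -1.0]]
force: [0.8, 1.6, -0.4]
width: 0.0653
grasp_force: 0.0
```

Request:
drive_tool([
  {"slide": [-5,3.5,0],"angular": [0,0,0],"hand": 6.0},
  {"slide": [-10,7,0],"angular": [0,0,0],"hand": 6.0},
  {"slide": [-15,10.5,0],"angular": [0,0,0],"hand": 6.0},
  {"slide": [-20,14,0],"angular": [0,0,0],"hand": 6.0},
  {"slide": [-23.6,16.6,0],"angular": [0,0,0],"hand": 6.0},
  {"slide": [-23.6,16.6,0],"angular": [0,0,0],"hand": 6.0},
  {"slide": [-23.6,16.6,4],"angular": [0,0,0],"hand": 6.0},
  {"slide": [-23.6,16.6,8],"angular": [0,0,0],"hand": 6.0},
  {"slide": [-23.6,16.6,9],"angular": [0,0,0],"hand": 6.0},
  {"slide": [-23.6,16.6,9],"angular": [0,0,0],"hand": 6.0},
])

```text
time: 16.75
eef_pos: [0.6814, -0.1932, 0.1199]
ee_rot: [[-0.0, 1.0, -0.0], [1.0, 0.0, 0.0], [0.0, -0.0, -1.0]]
force: [-0.0, -0.4, 1.3]
width: 0.0598
grasp_force: 0.0
```

Run:
```python
from h import *
print(bot.sense()["eef_pos"],bot.sense()["width"],go(.682,-.1938,.060))
p=bot.get_image("side"); print(caps(p,["vial"]))
p=bot.get_image("top"); save(cv2.resize(p["frame"][150:400,100:500],(800,500)),"e.png")
```

```text
[ 0.68144787 -0.19323824  0.11986617] 0.0598152131503362 [-0.06  0.06  5.99]
{'vial': (array([ 0.68203892, -0.19382942]), 0.7843795636484312)}
```

View pics/e.png

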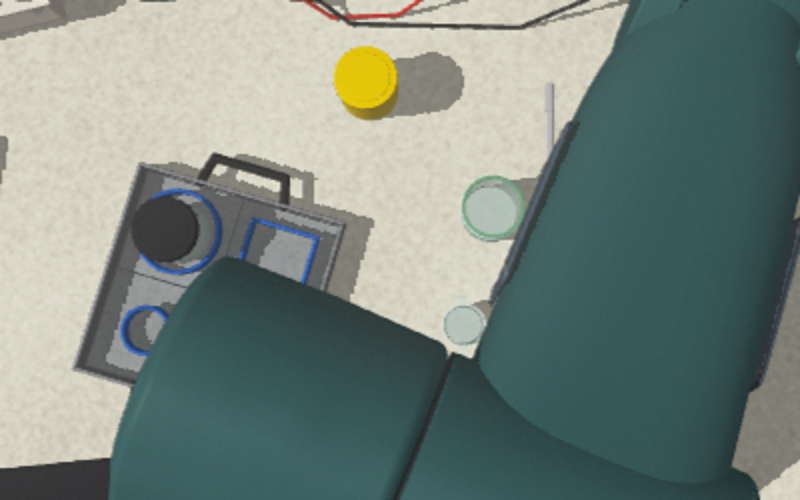

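The large jar stands in its collar at crop (165,230). The arm hides the medium holder, so I'll check that one later.

Request:
drive_tool([
  {"slide": [0,0,3],"angular": [0,0,0],"hand": 6},
  {"slide": [0,0,5],"angular": [0,0,0],"hand": 6},
  {"slide": [0,0,6],"angular": [0,0,0],"hand": 6},
  {"slide": [0,0,6],"angular": [0,0,0],"hand": 5},
  {"slide": [0,0,6],"angular": [0,0,0],"hand": 3.5},
  {"slide": [0,0,6],"angular": [0,0,0],"hand": 2.2},
  {"slide": [0,0,6],"angular": [0,0,0],"hand": 2.2},
  {"slide": [0,0,6],"angular": [0,0,0],"hand": 2.2},
  {"slide": [0,0,6],"angular": [0,0,0],"hand": 2.2},
], force=30)

```text
time: 17.98
eef_pos: [0.6822, -0.1939, 0.0604]
ee_rot: [[-0.0, 1.0, 0.002], [1.0, 0.0, -0.001], [-0.001, 0.002, -1.0]]
force: [-0.2, 0.3, 6.8]
width: 0.027
grasp_force: 29.4
```

Request:
drive_tool([
  {"slide": [0,0,-1],"angular": [0,0,0],"hand": 2.2},
  {"slide": [0,0,-5],"angular": [0,0,0],"hand": 2.2},
  {"slide": [0,0,-10],"angular": [0,0,0],"hand": 2.2},
  {"slide": [2,-1,-14],"angular": [0,0,0],"hand": 2.2},
  {"slide": [7,-3.5,-15],"angular": [0,0,0],"hand": 2.2},
  {"slide": [12,-6,-15],"angular": [0,0,0],"hand": 2.2},
  {"slide": [17,-8.5,-15],"angular": [0,0,0],"hand": 2.2},
  {"slide": [22,-11,-15],"angular": [0,0,0],"hand": 2.2},
  {"slide": [27,-13.5,-15],"angular": [0,0,0],"hand": 2.2},
  {"slide": [32,-16,-15],"angular": [0,0,0],"hand": 2.2},
])

```text
time: 19.23
eef_pos: [0.5205, 0.1278, 0.21]
ee_rot: [[0.0, 1.0, 0.001], [1.0, -0.0, 0.0], [0.0, 0.001, -1.0]]
force: [0.9, 0.8, -0.3]
width: 0.0266
grasp_force: 29.7
```

Request:
drive_tool([
  {"slide": [5,-2.5,0],"angular": [0,0,0],"hand": 2.2},
  {"slide": [10,-5,0],"angular": [0,0,0],"hand": 2.2},
  {"slide": [16.7,-8.2,0],"angular": [0,0,0],"hand": 2.2},
  {"slide": [16.7,-8.2,0],"angular": [0,0,0],"hand": 2.2},
  {"slide": [16.7,-8.2,0],"angular": [0,0,0],"hand": 2.2},
])

```text
time: 19.85
eef_pos: [0.4394, 0.2937, 0.2097]
ee_rot: [[-0.001, 1.0, 0.001], [1.0, 0.001, 0.0], [0.0, 0.001, -1.0]]
force: [0.2, 0.1, -0.6]
width: 0.0272
grasp_force: 29.7
```

Run:
```python
from h import *
print(bot.sense()["eef_pos"],bot.sense()["width"],go(.4402,.2933,.0695))
p=bot.get_image("side"); save(cv2.resize(p["frame"][60:260,130:350],(660,600)),"f.png")
```

```text
[0.43940606 0.29368207 0.20967156] 0.027201389224283456 [-0.04  0.07 14.02]
```

View pics/f.png

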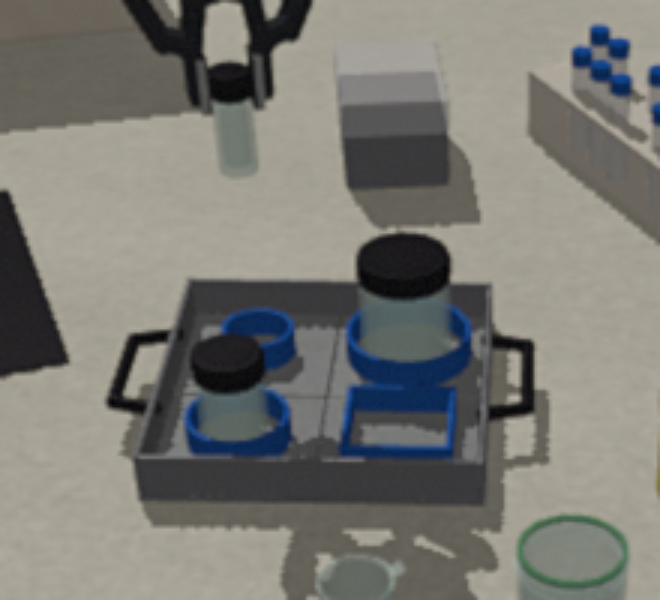

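Both jars stand upright in their collars, lids at crop (404,265) and (228,362). The vial hangs upright at (236,120).

Request:
drive_tool([
  {"slide": [0,0.05,5],"angular": [0,0,0],"hand": 2.2},
  {"slide": [0,0.05,10],"angular": [0,0,0],"hand": 2.2},
  {"slide": [0,0.05,12.5],"angular": [0,0,0],"hand": 2.2},
  {"slide": [0,0.05,13.2],"angular": [0,0,0],"hand": 2.2},
  {"slide": [0,0.05,13.6],"angular": [0,0,0],"hand": 2.2},
  {"slide": [0,0.05,13.8],"angular": [0,0,0],"hand": 2.2},
  {"slide": [0,0.05,13.9],"angular": [0,0,0],"hand": 2.2},
  {"slide": [0,0.05,13.95],"angular": [0,0,0],"hand": 2.2},
  {"slide": [0,0.05,13.95],"angular": [0,0,0],"hand": 2.2},
])

```text
time: 21.02
eef_pos: [0.4401, 0.2935, 0.0699]
ee_rot: [[-0.0, 1.0, 0.0], [1.0, 0.0, 0.0], [0.0, 0.0, -1.0]]
force: [0.7, -0.7, -0.1]
width: 0.0269
grasp_force: 29.7
```

Request:
drive_tool([
  {"slide": [0,0,0.07],"angular": [0,0,0],"hand": 2.2},
  {"slide": [0,0,0.12],"angular": [0,0,0],"hand": 2.2},
  {"slide": [0,0,0.12],"angular": [0,0,0],"hand": 2.2},
])

```text
time: 21.4
eef_pos: [0.4404, 0.2936, 0.0693]
ee_rot: [[-0.0, 1.0, 0.001], [1.0, 0.0, 0.001], [0.001, 0.001, -1.0]]
force: [-2.2, -0.0, 11.9]
width: 0.0271
grasp_force: 30.5
```

Request:
drive_tool([
  {"slide": [0,0,-0.1],"angular": [0,0,0],"hand": 2.2},
  {"slide": [0,0,-0.1],"angular": [0,0,0],"hand": 5},
  {"slide": [0,0,-0.1],"angular": [0,0,0],"hand": 5},
  {"slide": [0,0,-0.1],"angular": [0,0,0],"hand": 5},
  {"slide": [0,0,-2],"angular": [0,0,0],"hand": 5},
  {"slide": [0,0,-7],"angular": [0,0,0],"hand": 5},
  {"slide": [0,0,-12],"angular": [0,0,0],"hand": 5},
  {"slide": [-4,0.8,-15],"angular": [0,0,0],"hand": 5},
  {"slide": [-10,2,-15],"angular": [0,0,0],"hand": 5},
  {"slide": [-16,3.2,-15],"angular": [0,0,0],"hand": 5},
])

```text
time: 22.65
eef_pos: [0.4723, 0.1319, 0.2189]
ee_rot: [[-0.001, 1.0, 0.001], [1.0, 0.001, 0.0], [0.0, 0.001, -1.0]]
force: [1.0, 0.0, -0.6]
width: 0.0501
grasp_force: 0.0
```

Request:
drive_tool([
  {"slide": [-6,1.2,0],"angular": [0,0,0],"hand": 6},
  {"slide": [-12,2.4,0],"angular": [0,0,0],"hand": 6},
  {"slide": [-18,3.6,0],"angular": [0,0,0],"hand": 6},
  {"slide": [-24,4.8,0],"angular": [0,0,0],"hand": 6},
  {"slide": [-30,6,0],"angular": [0,0,0],"hand": 6},
  {"slide": [-36,7.2,0],"angular": [0,0,0],"hand": 6},
  {"slide": [-42,8.4,0],"angular": [0,0,0],"hand": 6},
  {"slide": [-46.3,9.3,0],"angular": [0,0,0],"hand": 6},
  {"slide": [-46.3,9.3,0],"angular": [0,0,0],"hand": 6},
  {"slide": [-46.3,9.3,0],"angular": [0,0,0],"hand": 6},
])

```text
time: 23.9
eef_pos: [0.5649, -0.3293, 0.2183]
ee_rot: [[0.0, 1.0, -0.0], [1.0, -0.0, 0.001], [0.001, -0.0, -1.0]]
force: [-0.9, 0.8, 0.2]
width: 0.0597
grasp_force: 0.0
```

Run:
```python
from h import *
print(bot.sense()["eef_pos"],bot.sense()["width"],go(.5655,-.3297,.088))
p=bot.get_image("side"); print(caps(p,["bottle"]))
save(cv2.resize(p["frame"][100:250,150:350],(800,600)),"g.png")
```

```text
[ 0.56485938 -0.32928092  0.21828752] 0.059704671299709314 [-0.05  0.07 13.03]
{'bottle': (array([ 0.56537875, -0.32981096]), 0.8358180680148234)}
```

View pics/g.png

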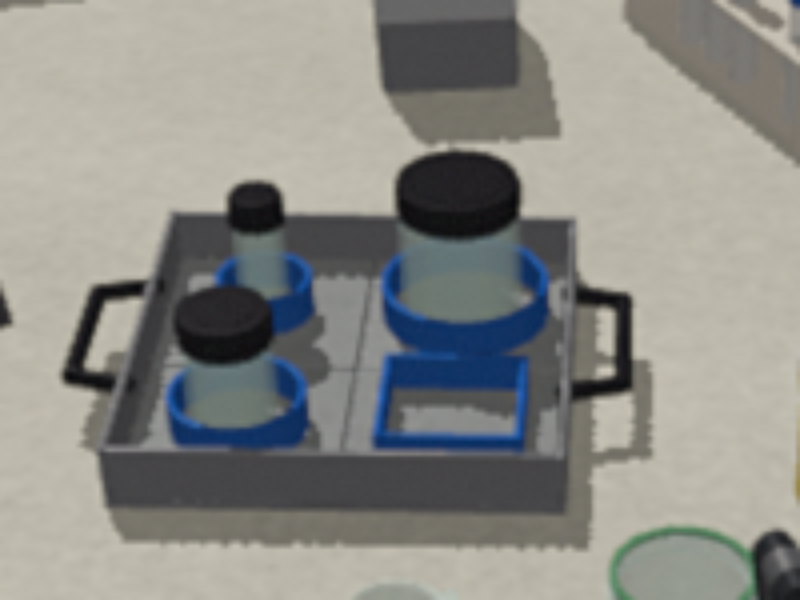

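The vial at crop (257,240), medium jar (223,360) and large jar (457,240) all stand upright. The bottle is next, gripped by its cap.

Request:
drive_tool([
  {"slide": [-0.05,0.05,5],"angular": [0,0,0],"hand": 6},
  {"slide": [-0.05,0.05,9],"angular": [0,0,0],"hand": 6},
  {"slide": [-0.05,0.05,12],"angular": [0,0,0],"hand": 6},
  {"slide": [-0.05,0.05,13],"angular": [0,0,0],"hand": 6},
  {"slide": [-0.05,0.05,13],"angular": [0,0,0],"hand": 6},
  {"slide": [-0.05,0.05,13],"angular": [0,0,0],"hand": 4},
  {"slide": [-0.05,0.05,13],"angular": [0,0,0],"hand": 2.8},
  {"slide": [-0.05,0.05,13],"angular": [0,0,0],"hand": 2.8},
  {"slide": [-0.05,0.05,13],"angular": [0,0,0],"hand": 2.8},
  {"slide": [-0.05,0.05,13],"angular": [0,0,0],"hand": 2.8},
], force=40)

```text
time: 25.2
eef_pos: [0.5661, -0.3305, 0.0901]
ee_rot: [[-0.0, 1.0, 0.002], [1.0, 0.0, -0.001], [-0.001, 0.002, -1.0]]
force: [-0.8, 1.6, 6.5]
width: 0.0326
grasp_force: 39.4
```

Request:
drive_tool([
  {"slide": [0,0,-1],"angular": [0,0,0],"hand": 2.8},
  {"slide": [0,0,-5],"angular": [0,0,0],"hand": 2.8},
  {"slide": [0,0,-10],"angular": [0,0,0],"hand": 2.8},
  {"slide": [0,0,-15],"angular": [0,0,0.05],"hand": 2.8},
  {"slide": [6,-0.7,-16],"angular": [0,0,0.1],"hand": 2.8},
  {"slide": [12,-1.3,-16],"angular": [0,0,0.17],"hand": 2.8},
  {"slide": [18,-2,-16],"angular": [0,0,0.17],"hand": 2.8},
  {"slide": [24,-2.6,-16],"angular": [0,0,0.17],"hand": 2.8},
  {"slide": [30,-3.3,-16],"angular": [0,0,0.17],"hand": 2.8},
  {"slide": [36,-3.9,-16],"angular": [0,0,0.17],"hand": 2.8},
])

```text
time: 26.45
eef_pos: [0.526, 0.0316, 0.2497]
ee_rot: [[0.169, 0.986, 0.001], [0.986, -0.169, -0.0], [0.0, 0.001, -1.0]]
force: [1.0, 0.6, -1.6]
width: 0.033
grasp_force: 40.3
```

Run:
```python
from h import *
s=bot.sense();print(s["eef_pos"],s["width"],s["grasp_force"],go(.5117,.1635,.24))
```

```text
[0.52600563 0.03164312 0.24965449] 0.03303392378313743 40.25410830974579 [12.75 -3.65  0.96]
```

Request:
drive_tool([
  {"slide": [6,-1.8,0],"angular": [0,0,0],"hand": 2.8},
  {"slide": [12.7,-3.6,0],"angular": [0,0,0],"hand": 2.8},
  {"slide": [12.7,-3.6,0],"angular": [0,0,0],"hand": 2.8},
  {"slide": [12.7,-3.6,4],"angular": [0,0,0],"hand": 2.8},
  {"slide": [12.7,-3.6,7],"angular": [0,0,0],"hand": 2.8},
  {"slide": [12.7,-3.6,7],"angular": [0,0,0],"hand": 2.8},
])

```text
time: 27.2
eef_pos: [0.5117, 0.1604, 0.1778]
ee_rot: [[0.17, 0.985, -0.003], [0.985, -0.17, -0.001], [-0.001, -0.003, -1.0]]
force: [0.5, -0.0, -0.0]
width: 0.0328
grasp_force: 40.3
```

Run:
```python
from h import *
print(bot.sense()["eef_pos"],go(.5117,.1635,.099))
p=bot.get_image("side"); save(cv2.resize(p["frame"][70:250,150:390],(800,600)),"i.png")
```

```text
[0.51170675 0.16039161 0.17776599] [ 0.31 -0.03  7.88]
```

View pics/i.png

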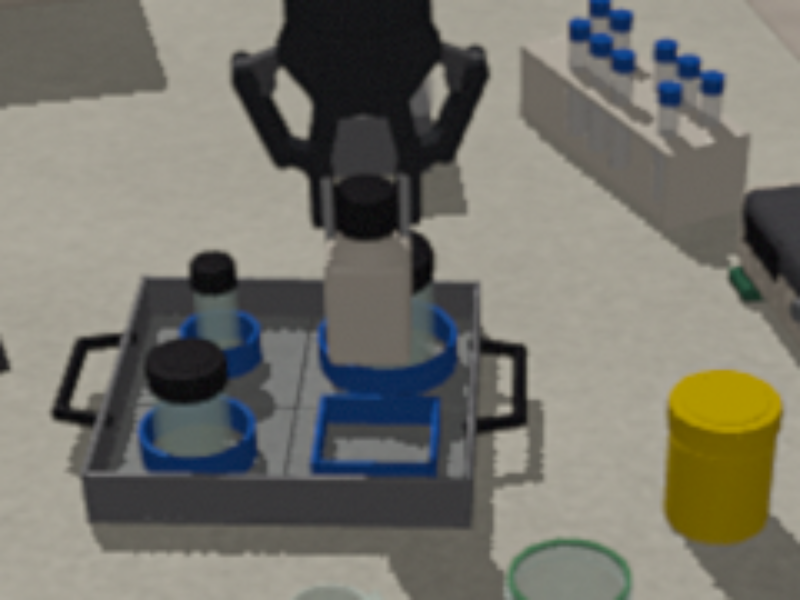

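The bottle hangs upright at crop (370,300), its face parallel to the square collar at (376,435).

Request:
drive_tool([
  {"slide": [0.1,0,2],"angular": [0,0,0],"hand": 2.8},
  {"slide": [0.1,0,4],"angular": [0,0,0],"hand": 2.8},
  {"slide": [0.1,0,6],"angular": [0,0,0],"hand": 2.8},
  {"slide": [0.1,0,7],"angular": [0,0,0],"hand": 2.8},
  {"slide": [0.1,0,7.4],"angular": [0,0,0],"hand": 2.8},
  {"slide": [0.1,0,7.6],"angular": [0,0,0],"hand": 2.8},
  {"slide": [0.1,0,7.6],"angular": [0,0,0],"hand": 2.8},
])

```text
time: 28.12
eef_pos: [0.513, 0.1621, 0.103]
ee_rot: [[0.169, 0.986, 0.001], [0.986, -0.169, 0.0], [0.0, 0.001, -1.0]]
force: [0.2, -0.1, -0.7]
width: 0.0327
grasp_force: 40.3
```

Request:
drive_tool([
  {"slide": [0,0,0.15],"angular": [0,0,0],"hand": 2.8},
  {"slide": [0,0,0.3],"angular": [0,0,0],"hand": 2.8},
  {"slide": [0,0,0.4],"angular": [0,0,0],"hand": 2.8},
  {"slide": [0,0,0.45],"angular": [0,0,0],"hand": 2.8},
  {"slide": [0,0,0.45],"angular": [0,0,0],"hand": 2.8},
])

```text
time: 28.75
eef_pos: [0.5128, 0.1622, 0.0991]
ee_rot: [[0.169, 0.986, 0.001], [0.986, -0.169, 0.0], [0.001, 0.001, -1.0]]
force: [-4.8, 0.3, 16.8]
width: 0.0325
grasp_force: 42.1
```

Request:
drive_tool([
  {"slide": [0,0,-0.1],"angular": [0,0,0],"hand": 2.8},
  {"slide": [0,0,-0.1],"angular": [0,0,0],"hand": 5.5},
  {"slide": [0,0,-0.1],"angular": [0,0,0],"hand": 5.5},
  {"slide": [0,0,-0.1],"angular": [0,0,0],"hand": 5.5},
  {"slide": [0,0,-3],"angular": [0,0,0],"hand": 5.5},
  {"slide": [0,0,-8],"angular": [0,0,0],"hand": 5.5},
  {"slide": [0,0,-14],"angular": [0,0,0],"hand": 5.5},
  {"slide": [-6,0,-14],"angular": [0,0,0],"hand": 5.5},
  {"slide": [-12,0,-14],"angular": [0,0,0],"hand": 5.5},
  {"slide": [-18,0,-14],"angular": [0,0,0],"hand": 5.5},
])

```text
time: 30.0
eef_pos: [0.4818, -0.0169, 0.2382]
ee_rot: [[0.169, 0.986, 0.001], [0.986, -0.169, -0.0], [-0.0, 0.001, -1.0]]
force: [0.6, 0.0, 0.1]
width: 0.0552
grasp_force: 0.0
```

Request:
drive_tool([
  {"slide": [-6,0,0],"angular": [0,0,0],"hand": 5.5},
  {"slide": [-12,0,0],"angular": [0,0,0],"hand": 5.5},
  {"slide": [-18,0,0],"angular": [0,0,0],"hand": 5.5},
  {"slide": [-18,0,0],"angular": [0,0,0],"hand": 5.5},
  {"slide": [-18,0,0],"angular": [0,0,0],"hand": 5.5},
])

```text
time: 30.62
eef_pos: [0.4517, -0.1926, 0.2379]
ee_rot: [[0.17, 0.985, -0.0], [0.985, -0.17, 0.0], [0.0, -0.0, -1.0]]
force: [0.1, 0.2, -0.1]
width: 0.0552
grasp_force: 0.0
```

Run:
```python
from h import *
p=bot.get_image("side"); save(p["frame"][80:,80:],"j.png")
```

```text
(no output)
```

View pics/j.png

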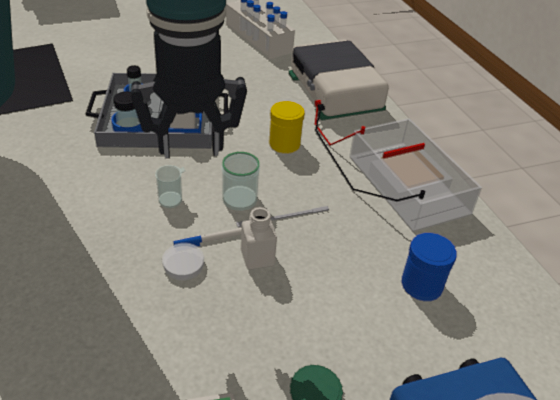

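The open jar at (240,180) and open bottle at (260,240) stand where they were. The arm hides part of the tray, so I'm moving it aside.

Request:
drive_tool([
  {"slide": [-6,2,0],"angular": [0,0,0],"hand": 5.5},
  {"slide": [-12,5,0],"angular": [0,0,0],"hand": 5.5},
  {"slide": [-14,8,0],"angular": [0,0,0],"hand": 5.5},
  {"slide": [-14,12,0],"angular": [0,0,0],"hand": 5.5},
  {"slide": [-14,12,0],"angular": [0,0,0],"hand": 5.5},
  {"slide": [-14,12,0],"angular": [0,0,0],"hand": 5.5},
])

```text
time: 31.42
eef_pos: [0.5466, -0.3496, 0.2379]
ee_rot: [[0.167, 0.986, -0.0], [0.986, -0.167, 0.0], [0.0, -0.001, -1.0]]
force: [0.2, 0.2, 0.8]
width: 0.0549
grasp_force: 0.0
```

Run:
```python
from h import *
p=bot.get_image("side"); q=bot.get_image("top")
a=cv2.resize(p["frame"][130:250,150:330],(600,400)); b=q["frame"][220:380,120:300]
save(np.hstack([a[:,:],cv2.resize(b,(450,400))])[:, :][:, 250-50:1000],"k.png") if 0 else save(np.hstack([cv2.resize(a,(400,267)),cv2.resize(b,(400,267))]),"k.png")
```

```text
(no output)
```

View pics/k.png

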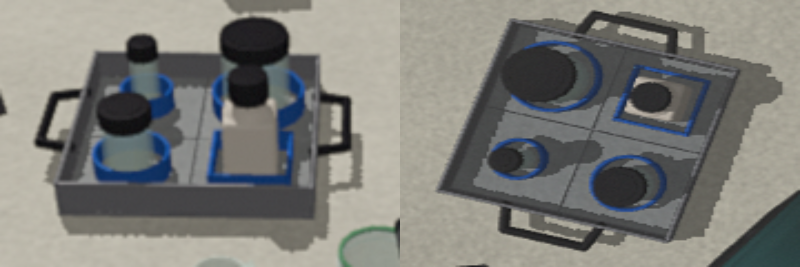

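All four stand upright in their holders in both views: large jar (540,75), vial (510,160), medium jar (620,188) and bottle (655,100) in the right half. The gripper touches nothing.

```bash
python3 -c "
from station import bot
print(bot.job_done())"
```

```text
the job is handed in; nothing more can be done
None
```

The four closed containers stand upright in their matching holders, each lowered until it touched the holder floor. The open jar and open bottle were left where they were, and the job was handed in at about 31.5 s.

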